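# Dip the applicator lid and hold it half-turned on the bayonet jar

### The job

Take the applicator lid by its grip bar out of the tall square pot and dip the tip of its wand into the small square pot, well below the rim. Then fit the lid into the jar's bayonet collar, flush, and twist it clockwise (seen from above) half-way towards the lock, so that the grip bar points at the two thin fins; do not turn it on to the lock. Finish while still gripping the lid there: do not let go. Do not push the pots about or disturb the tray, the trowel or the switch.

Things in the scene. Friction and masses are not known exactly. Their poses are not given: they have to be found in the camera images.
- lid: Aluminium bayonet lid, 0.14 to 0.28 kg, loose, parked on the rim of pot_tall with its wand hanging inside. Origin: centre of the disc's underside; z up, x along the grip bar and the pin. Disc diameter 92, 8 thick (z 0 to 8). Below it a round plug of diameter 47 (z 0 to -18). A half turn about z gives the same lid.
- lid_bar (a point): Centre of the lid's black upright grip bar, on the lid's axis, 25 mm above its origin: the bar is 60 long (lid x), 14 thick (lid y), 34 high (8 to 42 above the lid's origin). Grip it across y.
- lid_pin (a point): Centre of the round steel cross-pin through the lid's plug, 14 mm below the lid's origin: diameter 8, along the lid's x (parallel to the grip bar), its ends 32 mm either side of the axis.
- lid_tip (a point): Lower end of the lid's wand (white tip of diameter 14 on a rod of diameter 8), on the lid's axis, 64 mm below the lid's origin; its axes are the lid's.
- jar: Round glass jar, diameter 84, with a white bayonet collar on top (diameter 96, 5 thick, flat top 90 mm above the origin), fixed to the table by a dark foot of diameter 116. Origin: centre of the underside; z up. Two thin dark fins, 4 wide, stick 18 out of the collar along the jar's +x and -x: half-way, where the lid's x lies along the jar's x, 45 deg clockwise (from above) of the slots.
- jar_entry (a point): Centre of the collar top; x axis along the slots. Mouth of diameter 52 with two opposite slots, 12 wide, reaching 36 from the axis. The lid goes in with its x along this x, either way round. Home: its origin here, the disc resting on the collar, the pin 5 mm clear beneath it. From there the pin turns only clockwise, freely, about 90 deg to a hard stop.
- jar_lock (a point): The same point; its x axis lies along the lock position (45 deg clockwise of half-way, marked by two short dark blocks, 18 wide, sticking 8 out of the collar). The lid clicks locked from about 25 deg short of it.
- pot_tall: Tall square terracotta pot, loose, about 0.7 kg, 88 wide (96 at the lip), 95 high, walls 7, open on top: inside 74 wide. Origin: centre of the underside; x and y along its sides. The lid's origin starts at its rim height.
- pot_small: Small square terracotta pot, loose, about 0.3 kg, 66 wide (74 at the lip), 50 high, open on top: inside 54 wide, floor 6 thick. Origin: centre of the underside; x and y along its sides.
- tray: Grey plastic transplanting tray with ten cells, 120 x 300, 45 high, loose; a bystander. Origin: centre of the underside.
- trowel: Orange hand trowel, 290 long, lying flat along its own x axis with the blade to +x, 28 high; a bystander. Origin: on the table where the neck meets the blade.
- switch_tip (a point): Tip of the short steel toggle lever of the heat-mat switch (a grey block fixed at the right of the table); a bystander.
Things that resemble listed ones, but are neither listed nor needed, are in the scene too. Leave any green or pink look-alike of the lid alone. What is shaped like the pot_tall but blue is not meant.

How it is judged:
By the outcome, as a careful person would: the job done as asked, in the order asked, and still so for the second after the job is handed in, while the arm keeps its last pose, push and grip.
It also fails if it takes over 64 s, if anything falls off the work surface, if the arm or the gripper's body presses on something with over 40 N, if the wrist force passes 120 N, or if a joint passes its speed limit or range.

### The arm

A 6-joint arm with a two-finger parallel gripper is mounted at the origin on the work surface. World frame = base frame: x ahead of the robot, y to its left, z up, the work surface at z = 0. Lengths are in mm, angles in rad, forces in N, time in s.
With the tool pointing down it reaches from about 200 to 875 mm from the base axis. Payload 3.4 kg.
Tool frame: the origin (TCP) lies on the mounting face of the last link; the fingertips stand 199 mm ahead of it and the grasp point (between the pads) lies 180 mm ahead of it; x points along the fingers, z is the direction in which the jaws open and shut, and the axes are right-handed (so a half turn about x gives the same grasp; the last joint's range is limited). The gripper opens to 94 mm and grips with 3 to 60 N. Pads are 16 mm wide; open, the fingers measure 119 mm over their backs; the gripper's body (75 mm by 177 mm) begins 78 mm behind the grasp point.
Start: joints at [1.19, 0.276, 1.505, -0, 1.361, -0.121], TCP at [147.72, 555.719, 404.693] pointing down, gripper open.
Joint ranges: [-2.89, 2.89], [-0.75, 2.08], [0.22, 2.7], [-1.18, 4.32], [0.11, 2.71], [-2.7, 2.7]. Speed limits (rad/s): [2.57, 2.57, 3.14, 3.14, 3.14, 3.14].

### API

Orientations are given as a unit quaternion [x, y, z, w].
In Python, from cell import bot, viewer gives the robot as it stands. The module is installed in compiled form; this text tells all that it offers.
- The arm moves only by the tool move_arm, never from a script. Its argument "moves" is a list of rows, each a list of 4 numbers: the shift along the tool's x, y, z scaled (see below), then the turn about the tool's x scaled (see below). In form: [[x, y, z, turn], ...]. A call has 1 to 5 rows; each row shifts and turns the commanded pose from where the row before left it, along the tool's axes as they then stand; what a row does not reach is not made up. The controller multiplies each number of a shift by 250 mm and each number of a turn by 0.08 rad. A row lasts 1/10 s, in which the tool goes at most 50 mm and 8.59 degrees, less where a joint would pass 70% of its speed; a pose out of reach is approached as far as the arm can. A call with a number of a shift or a turn outside -1 to 1 is refused whole. A call with a gripper value outside its range is refused whole. "jaw" is the opening, from -1 (shut) to 1 (fully open), set as the call begins (left out, the last holds). The fingers move at their own pace and stop on an object; "newtons" is the grip in N (left out, the last holds). Time passes only in rows, so rows that do not move let the fingers close. It gives the time, the measured TCP pose, the force and the opening at its end, in the units of the state.
- bot.read_state(): the state, without advancing time (a new reading comes with each control period).
- viewer.capture(name): name is "scene" or "top" or "wrist"; returns the picture (420x560x3 uint8, blue, green, red); there is no depth.
- viewer.calibration(name): a dict with "vfov" (degrees; the focal length in pixels is half the picture's height over the tangent of half this angle, whatever the lens; pixels are square), "cx", "cy" (the principal point, pixels), "pose" (4x4, takes a point from camera to world coordinates). Camera axes: x right, y down, z forward; pixel columns grow to the right and rows downward; lengths in mm; the calibration is good to about 2 mm. A picture is of the moment at which its call begins: read the wrist's pose just before it. calibration takes no time and is no camera call; for the wrist camera it gives the pose at the moment of the call.
- bot.sign_off(): hands the job in, once; it reports no verdict.
The state is a dict: "time": time; "joints": joint angles; "joint_velocities": joint speeds; "effort": joint torques, N m; "ee_pos": TCP position; "orientation": TCP orientation; "wrist_force": force on the tool from outside, world axes, zero at the start; "torque": the same for the moment, N m; "opening": finger opening in mm.
Only numpy, scipy, OpenCV 4.12 (cv2) and the standard library are available. Lean on these libraries where they do the work, as an engineer would, in place of code of your own. Each camera call takes 0.05 s, during which the arm holds its last target. There are 200 camera calls.

## Working session

There is one attempt and no reset: what is moved stays moved. The work goes in short steps, Python scripts to look and compute and a tool call to move; the robot and the scene stay as the last step left them, time stands still between calls to the robot, and variables do not carry over. Pictures are saved under pics/ and viewed, about 8 in all and at most 12, crops included, and the job is handed in when it is done.

Besides the shell and the picture viewer there is one more tool, called after ">>>" as a command line: name --pt "numbers of a row" for each row, then --argument value for the rest. move_arm: Moves the arm, as the interface text tells. Its arguments: {"type":"object","properties":{"moves":{"type":"array"},"jaw":{"type":"number"},"newtons":{"type":"number"}},"required":["moves"]}

```bash
mkdir -p pics; cat > h.py <<'E'
import numpy as np, cv2
from cell import bot, viewer
from scipy.spatial.transform import Rotation as R
def ray(cal,u,v,z,shape=(420,560)):
    f=shape[0]/2/np.tan(np.radians(cal["vfov"])/2); P=np.array(cal["pose"])
    d=P[:3,:3]@np.array([(u-cal["cx"])/f,(v-cal["cy"])/f,1]); o=P[:3,3]
    return o+d*(z-o[2])/d[2]
def proj(cal,p):
    f=210/np.tan(np.radians(cal["vfov"])/2); P=np.array(cal["pose"])
    q=P[:3,:3].T@(np.array(p)-P[:3,3]); return q[:2]/q[2]*f+[cal["cx"],cal["cy"]]
E
python3 - <<'E'
from h import *
s=bot.read_state(); print(s)
for n in("top","scene"):
    im=viewer.capture(n); c=viewer.calibration(n); print(n,c)
    cv2.imwrite(f"pics/{n}0.png",im); cv2.imwrite(f"pics/{n}0b.png",cv2.resize(im,(800,600),interpolation=cv2.INTER_CUBIC))
E
```

```text
{'time': 0.0, 'joints': array([ 1.18999880e+00,  2.76622446e-01,  1.50608966e+00,  1.80787638e-05,
        1.36069303e+00, -1.21008298e-01]), 'joint_velocities': array([-0.00072869, -0.00024404, -0.00023892,  0.00106543, -0.00061606,
       -0.00055505]), 'effort': array([ 1.36214494e-03, -4.04601109e+01, -2.37219143e+01,  7.05042109e-02,
        3.48729780e-02, -1.17329428e-04]), 'ee_pos': array([147.63988332, 555.52669833, 403.80608747]), 'orientation': array([-0.43134277,  0.5611078 ,  0.43070066,  0.55999857]), 'wrist_force': array([ 0.39830078, -0.04463433, -1.14949604]), 'torque': array([ 0.02697633, -0.0564778 , -0.01954384]), 'opening': 94.17373972155902}
top {'vfov': 52.513602267202664, 'cx': 281.3842044464442, 'cy': 205.96075861070807, 'pose': array([[-4.54086067e-03, -9.83076008e-01,  1.83141865e-01,
         3.79315040e+02],
       [-9.99983825e-01,  3.83676348e-03, -4.19869644e-03,
         1.62869335e+00],
       [ 3.42496572e-03, -1.83157968e-01, -9.83077529e-01,
         1.07218211e+03],
       [ 0.00000000e+00,  0.00000000e+00,  0.00000000e+00,
         1.00000000e+00]])}
scene {'vfov': 52.80109681843524, 'cx': 282.78205347563545, 'cy': 208.10521143439072, 'pose': array([[ 3.24946529e-01,  7.80998019e-01, -5.33340273e-01,
         1.09160400e+03],
       [ 9.45711579e-01, -2.72080309e-01,  1.77769274e-01,
        -1.81887245e+02],
       [-6.27393513e-03, -5.62151580e-01, -8.27010422e-01,
         9.36284772e+02],
       [ 0.00000000e+00,  0.00000000e+00,  0.00000000e+00,
         1.00000000e+00]])}
```

View pics/top0b.png

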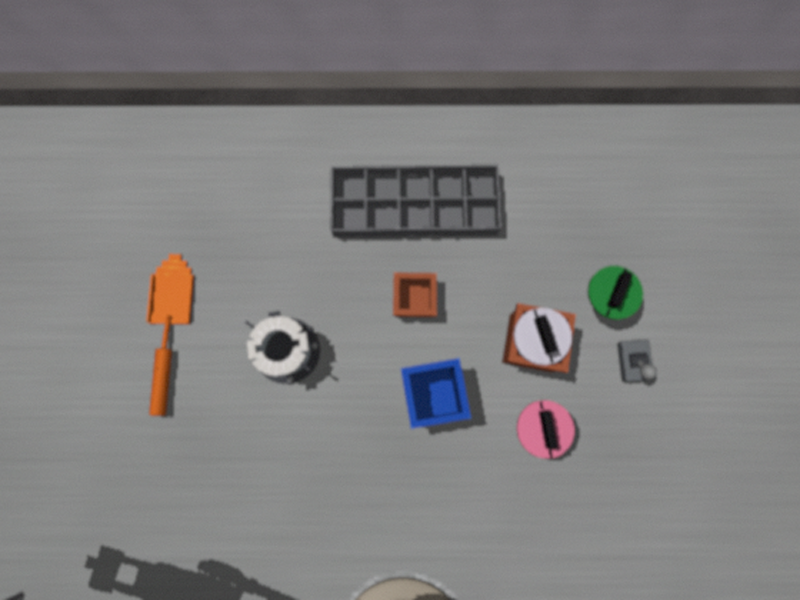

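View pics/scene0b.png

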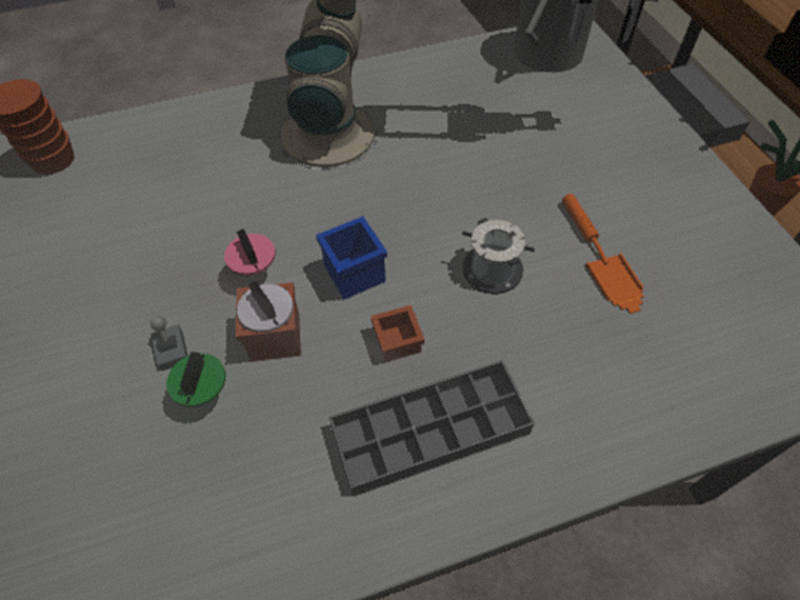

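The top view shows the lid at about (543,336), jar collar (279,346), small pot (415,295), all in 800-px scale. The jar has thin fins at upper-left and lower-right. The scene view agrees. I'll enlarge the jar and lid next.

```bash
python3 - <<'E'
from h import *
im=cv2.imread("pics/top0.png")
a=im[205:285,160:240]; b=im[200:280,340:420]
o=np.hstack([cv2.resize(x,(400,400),interpolation=cv2.INTER_CUBIC) for x in(a,b)]); cv2.imwrite("pics/crop.png",o)
c=viewer.calibration("top")
k=.7
for n,u,v,z in[("lid disc",543,336,103),("bar a",538,313,137),("bar b",553,357,137),("jar",279,346,90),("fin1",248,323,88),("fin2",336,379,88),("small",415,295,50)]:
    print(n,ray(c,u*k,v*k,z).round(1))
E
```

```text
lid disc [ 490.9 -228.1  103. ]
bar a [ 523.  -213.9  137. ]
bar b [ 454.6 -233.9  137. ]
jar [478.  196.6  90. ]
fin1 [515.9 248.7  88. ]
fin2 [424.8 103.9  88. ]
small [568.3 -25.   50. ]
```

View pics/crop.png

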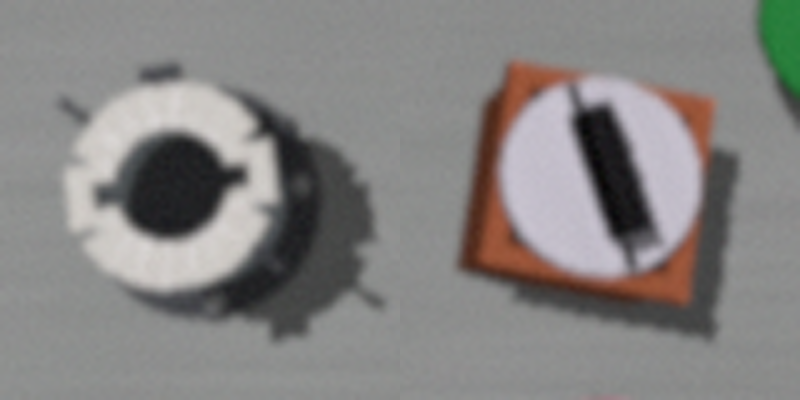

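The crops (5× scale) show the slots at (100,195) and (242,172), one fin at (72,110), the disc centre at about (600,175), and the bar line from (575,90) to (632,265).

```bash
python3 - <<'E'
from h import *
c=viewer.calibration("top")
A=lambda X,Y,z:ray(c,160+X/5,205+Y/5,z)
B=lambda X,Y,z:ray(c,340+(X-400)/5,200+Y/5,z)
ang=lambda p,q:np.degrees(np.arctan2(*(q-p)[1::-1]))%180
s1,s2=A(100,195,90),A(242,172,90);print("slots",s1,s2,(s1+s2)/2,np.linalg.norm(s2-s1),ang(s1,s2))
f=A(72,110,88);print("fin",f,ang((s1+s2)/2,f),"collar c",A(172,185,90))
l=B(600,175,103);g=[B(575,90,103),B(632,265,103)];print("lid",l,ang(*g),np.linalg.norm(g[0]-g[1]),"bartop",B(590,105,137),B(640,238,137))
s=bot.read_state();M=R.from_quat(s["orientation"]).as_matrix();print(M.round(3))
print("z ang",np.degrees(np.arctan2(M[1,2],M[0,2])))
E
```

```text
slots [473.95400501 231.68767577  90.        ] [484.31891363 166.50555526  90.        ] [479.13645932 199.09661551  90.        ] 66.00106184317775 99.03521832705597
fin [513.80931069 246.72941317  88.        ] 53.94838939272492 collar c [478.43498302 198.64832917  90.        ]
lid [ 491.38609503 -227.89283671  103.        ] 15.481539708801222 83.55080004939771 bartop [ 518.70915329 -216.86250381  137.        ] [ 459.58851392 -236.11999733  137.        ]
[[-0.001 -0.966  0.257]
 [-0.002  0.257  0.966]
 [-1.     0.    -0.002]]
z ang 75.11479323321097
```

>>> move_arm --pt "0 -0.106 -0.134 0" --pt "0 -0.106 -0.134 0" --pt "0 -0.106 -0.134 0" --pt "0 -0.106 -0.134 0" --pt "0 -0.106 -0.134 0"

```text
time: 0.6
ee_pos: [232.9, 358.1, 404.3]
orientation: [-0.431, 0.561, 0.431, 0.56]
wrist_force: [1.3, -0.0, 0.3]
opening: 93.9
```

>>> move_arm --pt "0 -0.106 -0.134 0" --pt "0 -0.106 -0.134 0" --pt "0 -0.106 -0.134 0" --pt "0 -0.106 -0.134 0" --pt "0 -0.106 -0.134 0"

```text
time: 1.1
ee_pos: [317.8, 162.2, 404.6]
orientation: [-0.431, 0.56, 0.431, 0.561]
wrist_force: [1.2, 0.2, -0.4]
opening: 93.9
```

>>> move_arm --pt "0 -0.106 -0.134 0" --pt "0 -0.106 -0.134 0" --pt "0 -0.106 -0.134 0" --pt "0 -0.106 -0.134 0" --pt "0 -0.106 -0.134 0"

```text
time: 1.6
ee_pos: [402.9, -33.8, 404.5]
orientation: [-0.431, 0.561, 0.431, 0.561]
wrist_force: [1.2, 0.4, 0.2]
opening: 93.9
```

>>> move_arm --pt "0 -0.106 -0.134 0" --pt "0 -0.106 -0.134 0" --pt "0 -0.106 -0.134 0" --pt "0 -0.106 -0.134 0" --pt "0 -0.106 -0.134 0"

```text
time: 2.1
ee_pos: [488.1, -229.7, 404.2]
orientation: [-0.431, 0.561, 0.431, 0.561]
wrist_force: [0.9, 0.3, 1.0]
opening: 94.5
```

>>> move_arm --pt "0 0 0 -0.7" --pt "0 0 0 -0.7" --pt "0 0 0 -0.7" --pt "0 0 0 -0.7" --pt "0 0 0 -0.7"

```text
time: 2.6
ee_pos: [487.7, -228.0, 404.1]
orientation: [-0.505, 0.494, 0.506, 0.494]
wrist_force: [-0.9, -0.1, 0.4]
opening: 93.8
```

>>> move_arm --pt "0 0 0 -0.7" --pt "0 0 0 -0.7" --pt "0 0 0 -0.7" --pt "0 0 0 -0.7" --pt "0 0 0 -0.7" --jaw 0.0

```text
time: 3.1
ee_pos: [487.7, -227.9, 404.2]
orientation: [-0.569, 0.419, 0.57, 0.419]
wrist_force: [0.7, -0.5, -0.3]
opening: 57.5
```

```bash
python3 - <<'E'
from h import *
s=bot.read_state();M=R.from_quat(s["orientation"]).as_matrix();print(s["time"],s["ee_pos"],s["joints"].round(2),s["opening"],M.round(3))
c=viewer.calibration("wrist");print(c)
im=viewer.capture("wrist");cv2.imwrite("pics/w1.png",im);cv2.imwrite("pics/w1b.png",cv2.resize(im,(800,600),interpolation=cv2.INTER_CUBIC))
E
```

```text
3.1 [ 487.69532178 -227.85843639  404.16429287] [-0.57  0.22  1.58  0.    1.34 -2.44] 57.47423192480861 [[-0.001 -0.955 -0.298]
 [ 0.001 -0.298  0.955]
 [-1.     0.001  0.001]]
{'vfov': 70.6481991105692, 'cx': 274.7718808525364, 'cy': 208.55226322129587, 'pose': array([[-2.97223378e-01,  9.19143211e-01,  2.58522768e-01,
         4.13819322e+02],
       [ 9.54807852e-01,  2.86257303e-01,  7.99920190e-02,
        -2.51422089e+02],
       [-4.79909033e-04,  2.70615066e-01, -9.62687517e-01,
         3.84994246e+02],
       [ 0.00000000e+00,  0.00000000e+00,  0.00000000e+00,
         1.00000000e+00]])}
```

View pics/w1b.png

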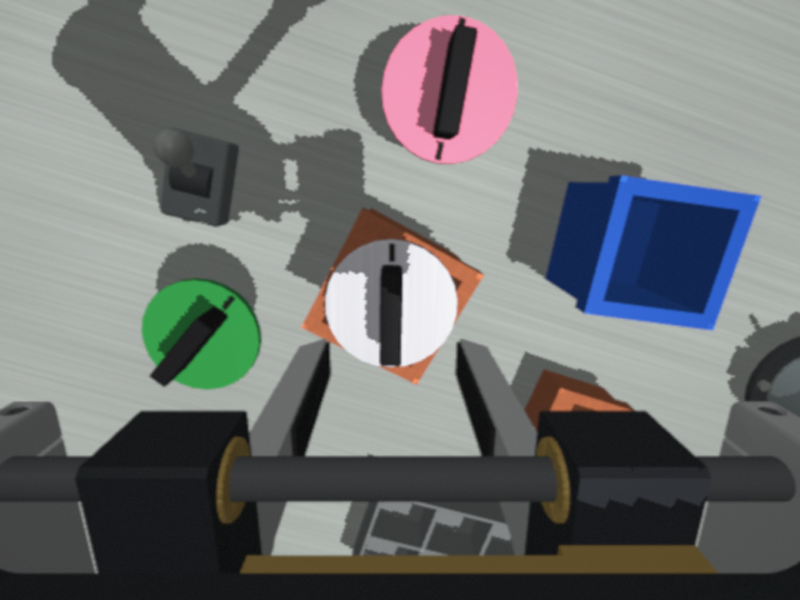

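The wrist view shows the lid disc centred at about (391.5,303), with the bar vertical between the fingers: line mark (392,252), bar end (391,362).

```bash
python3 - <<'E'
from h import *
c=viewer.calibration("wrist");s=bot.read_state();M=R.from_quat(s["orientation"]).as_matrix()
k=.7
d=ray(c,391.5*k,303*k,103);a=ray(c,392*k,246*k,103);b=ray(c,391.5*k,268*k,137);e=ray(c,391*k,350*k,137)
print(d,a,b,e,(b+e)/2,np.degrees(np.arctan2(*(b-e)[1::-1]))%180, np.degrees(np.arctan2(*(d-a)[1::-1]))%180)
for t in(d,(b+e)/2):print(M.T@(t-s["ee_pos"]))
E
```

```text
[ 493.27719295 -227.61257372  103.        ] [ 455.24175292 -239.13402111  103.        ] [ 462.9240442  -236.98335307  137.        ] [ 513.2739234 -221.5980589  137.       ] [ 488.0989838  -229.29070598  137.        ] 16.99145698300697 16.85226789225592
[301.15603518  -5.60720028  -1.69102761]
[ 2.67159529e+02 -1.42120880e-01 -1.71279971e+00]
```

>>> move_arm --pt "0.08 -0.016 -0.007 0" --pt "0.1 0 0 0" --pt "0.1 0 0 0" --pt "0.08 0 0 0" --pt "0.032 0 0 0"

```text
time: 3.65
ee_pos: [491.4, -228.0, 304.4]
orientation: [-0.567, 0.42, 0.571, 0.42]
wrist_force: [0.2, 0.2, -0.4]
opening: 47.0
```

>>> move_arm --pt "0 0 0 0" --pt "0 0 0 0" --pt "0 0 0 0" --pt "0 0 0 0" --pt "0 0 0 0" --jaw -1 --newtons 40

```text
time: 4.15
ee_pos: [492.3, -228.4, 307.5]
orientation: [0.57, -0.42, -0.569, -0.42]
wrist_force: [-0.3, 1.6, 3.3]
opening: 13.6
```

>>> move_arm --pt "0 0 0 0" --pt "0 0 0 0" --pt "0 0 0 0" --pt "0 0 0 0" --pt "0 0 0 0"

```text
time: 4.65
ee_pos: [492.3, -228.4, 307.5]
orientation: [0.57, -0.419, -0.569, -0.42]
wrist_force: [-0.2, 1.2, 5.9]
opening: 13.7
```

>>> move_arm --pt "-0.04 0 0 0" --pt "-0.1 0 0 0" --pt "-0.14 0 0 0" --pt "-0.14 0 0 0" --pt "-0.14 0 0 0"

```text
time: 5.15
ee_pos: [491.8, -228.4, 447.9]
orientation: [-0.569, 0.42, 0.569, 0.42]
wrist_force: [0.1, 0.5, -2.1]
opening: 13.6
```

>>> move_arm --pt "0 0 0 0" --pt "0 0 0 0"

```text
time: 5.35
ee_pos: [491.9, -228.4, 446.8]
orientation: [0.569, -0.42, -0.569, -0.42]
wrist_force: [-0.3, -0.5, -1.1]
opening: 14.0
```

```bash
python3 - <<'E'
from h import *
s=bot.read_state();M=R.from_quat(s["orientation"]).as_matrix();print(s["ee_pos"],s["wrist_force"],s["torque"],s["opening"],M.round(3))
c=viewer.calibration("wrist");im=viewer.capture("wrist")
i2=viewer.capture("scene");cv2.imwrite("pics/s2.png",i2);cv2.imwrite("pics/w2.png",im)
o=np.hstack([cv2.resize(im,(400,300)),cv2.resize(i2[120:300,120:360],(400,300))]);cv2.imwrite("pics/c2.png",o)
E
```

```text
[ 491.92819426 -228.35778264  446.82965518] [-0.31891153 -0.50791458 -1.13164888] [ 0.02077353  0.04507395 -0.01928601] 14.009497850595611 [[ 0.    -0.955 -0.296]
 [-0.    -0.296  0.955]
 [-1.    -0.    -0.001]]
```

View pics/c2.png

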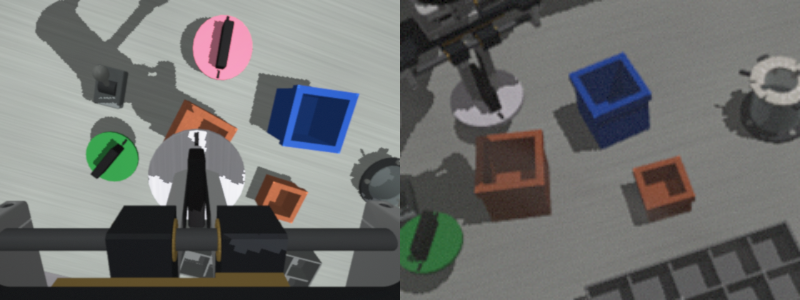

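The lid is held and clear of the pot, which hasn't moved. Next is the small pot at about (568,-25).

>>> move_arm --pt "0 -0.106 0.137 0" --pt "0 -0.106 0.137 0" --pt "0 -0.106 0.137 0" --pt "0 -0.106 0.137 0" --pt "0 -0.106 0.137 0"

```text
time: 5.95
ee_pos: [568.2, -24.0, 444.4]
orientation: [-0.568, 0.42, 0.57, 0.419]
wrist_force: [-0.2, -0.1, -1.7]
opening: 13.8
```

>>> move_arm --pt "0.05 0 0 0" --pt "0.05 0 0 0" --pt "0.05 0 0 0" --pt "0.05 0 0 0" --pt "0 0 0 0"

```text
time: 6.45
ee_pos: [567.2, -26.7, 393.9]
orientation: [-0.567, 0.421, 0.57, 0.419]
wrist_force: [-0.3, 0.1, -1.4]
opening: 13.6
```

```bash
python3 - <<'E'
from h import *
s=bot.read_state();print(s["ee_pos"],s["wrist_force"])
im=viewer.capture("scene");c=viewer.calibration("scene")
x,y,z=s["ee_pos"]
for h in(212.5,276.5):print(proj(c,[x,y,z-h]))
print("pot centre rim",proj(c,[568,-25,50]))
cv2.imwrite("pics/s3.png",im);cv2.imwrite("pics/s3c.png",cv2.resize(im[150:270,200:360],(800,600),interpolation=cv2.INTER_CUBIC))
E
```

```text
[567.15116911 -26.72151095 393.8921877 ] [-0.32782004  0.0564585  -1.44568555]
[274.18111702 195.64033453]
[274.81603733 211.76935062]
pot centre rim [276.1880724  227.06095073]
```

View pics/s3c.png

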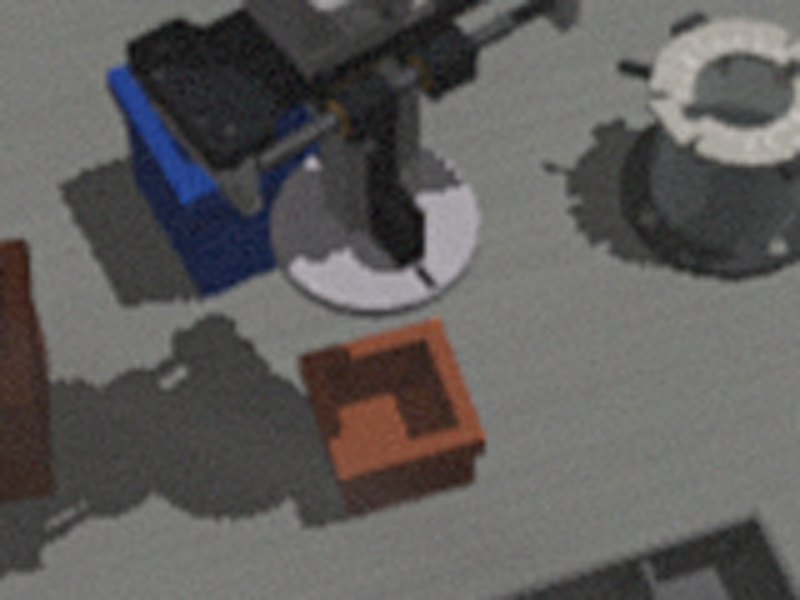

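The scene crop shows the lid directly above the small pot, whose rim centre at (392,398) is a few mm off my estimate. I'll correct by about 4 mm and dip.

>>> move_arm --pt "0.05 -0.02 0.01 0" --pt "0.08 0 0 0" --pt "0.1 0 0 0" --pt "0.1 0 0 0" --pt "0.058 0 0 0"

```text
time: 7.0
ee_pos: [571.8, -21.8, 297.7]
orientation: [-0.568, 0.42, 0.57, 0.42]
wrist_force: [-0.7, -0.4, -1.8]
opening: 13.5
```

>>> move_arm --pt "0 0 0 0" --pt "0 0 0 0" --pt "0 0 0 0"

```text
time: 7.3
ee_pos: [572.8, -21.9, 300.8]
orientation: [0.57, -0.419, -0.568, -0.42]
wrist_force: [0.5, 0.3, -1.8]
opening: 13.6
```

```bash
python3 - <<'E'
from h import *
s=bot.read_state();print(s["ee_pos"],s["wrist_force"],s["time"])
cv2.imwrite("pics/s4.png",viewer.capture("scene"))
E
```

```text
[572.79328506 -21.89577515 300.82175358] [ 0.47824515  0.250124   -1.75057958] 7.3
```

>>> move_arm --pt "0.024 0 0 0" --pt "0 0 0 0" --pt "0 0 0 0"

```text
time: 7.65
ee_pos: [572.0, -21.8, 293.7]
orientation: [-0.569, 0.42, 0.569, 0.42]
wrist_force: [-0.4, -0.1, -1.1]
opening: 13.8
```

>>> move_arm --pt "-0.1 0 0 0" --pt "-0.14 0 0 0" --pt "-0.14 0 0 0" --pt "-0.14 0 0 0" --pt "-0.08 0 0 0"

```text
time: 8.15
ee_pos: [572.3, -21.8, 447.0]
orientation: [0.571, -0.419, -0.568, -0.42]
wrist_force: [-0.1, 0.3, -1.8]
opening: 13.8
```

>>> move_arm --pt "0 0.01 0.0955 0" --pt "0 0.01 0.0955 0" --pt "0 0.01 0.0955 0" --pt "0 0.01 0.0955 0" --pt "0 0.01 0.0955 0"

```text
time: 8.65
ee_pos: [524.3, 89.3, 443.8]
orientation: [0.569, -0.42, -0.569, -0.42]
wrist_force: [0.3, -0.2, -1.4]
opening: 13.9
```

>>> move_arm --pt "0 0.01 0.0955 0" --pt "0 0.01 0.0955 0" --pt "0 0.01 0.0955 0" --pt "0 0.01 0.0955 0" --pt "0 0.01 0.0955 0"

```text
time: 9.15
ee_pos: [477.0, 199.7, 443.9]
orientation: [0.569, -0.419, -0.569, -0.42]
wrist_force: [-0.0, 0.5, -1.0]
opening: 13.9
```

>>> move_arm --pt "0 0 0 1" --pt "0 0 0 1" --pt "0 0 0 1" --pt "0 0 0 1" --pt "0 0 0 1"

```text
time: 9.65
ee_pos: [477.5, 198.9, 443.8]
orientation: [-0.474, 0.525, 0.474, 0.525]
wrist_force: [0.1, -0.2, -1.8]
opening: 14.1
```

>>> move_arm --pt "0 0 0 1" --pt "0 0 0 1" --pt "0 0 0 1" --pt "0 0 0 1" --pt "0 0 0 1"

```text
time: 10.15
ee_pos: [477.5, 198.9, 443.8]
orientation: [-0.36, 0.609, 0.36, 0.609]
wrist_force: [0.5, 0.4, -2.0]
opening: 13.8
```

>>> move_arm --pt "0 0 0 1" --pt "0 0 0 1" --pt "0 0 0 1" --pt "0 0 0 1" --pt "0 0 0 1"

```text
time: 10.65
ee_pos: [477.5, 198.8, 443.8]
orientation: [-0.232, 0.668, 0.232, 0.668]
wrist_force: [-0.5, -0.3, -2.2]
opening: 13.8
```

>>> move_arm --pt "0 0 0 1" --pt "0 0 0 1" --pt "0 0 0 1" --pt "0 0 0 1" --pt "0 0 0 1"

```text
time: 11.15
ee_pos: [477.5, 198.9, 443.8]
orientation: [-0.094, 0.701, 0.094, 0.701]
wrist_force: [-0.5, 0.4, -1.3]
opening: 14.0
```

>>> move_arm --pt "0 0 0 0.7" --pt "0 0 0 0.7" --pt "0 0 0 0"

```text
time: 11.45
ee_pos: [477.5, 198.8, 443.8]
orientation: [-0.056, 0.705, 0.056, 0.705]
wrist_force: [-0.5, -0.5, -1.4]
opening: 13.9
```

```bash
python3 - <<'E'
from h import *
s=bot.read_state();M=R.from_quat(s["orientation"]).as_matrix();print(s["time"],s["ee_pos"],s["joints"].round(2),s["wrist_force"],"\n",M.round(3),np.degrees(np.arctan2(M[1,2],M[0,2])))
c=viewer.calibration("wrist");print(c)
im=viewer.capture("wrist");cv2.imwrite("pics/w5.png",im);cv2.imwrite("pics/w5b.png",cv2.resize(im,(800,600),interpolation=cv2.INTER_CUBIC))
for p in([478.5,198.6,90],[474,231.7,90],[484.3,166.5,90],[*s["ee_pos"][:2],s["ee_pos"][2]-204.5]):print(proj(c,p)/.7)
cv2.imwrite("pics/s5.png",viewer.capture("scene"));cv2.imwrite("pics/t5.png",viewer.capture("top"))
E
```

```text
11.45 [477.53850608 198.83794125 443.78379595] [0.26 0.17 1.55 0.   1.42 0.1 ] [-0.51875433 -0.47926611 -1.36310888] 
 [[ 0.    -0.158  0.987]
 [ 0.     0.987  0.158]
 [-1.     0.     0.   ]] 9.114703868855658
{'vfov': 70.6481991105692, 'cx': 274.7718808525364, 'cy': 208.55226322129587, 'pose': array([[ 9.87481508e-01,  1.51446166e-01,  4.40945651e-02,
         4.66371344e+02],
       [ 1.57729032e-01, -9.50471056e-01, -2.67817708e-01,
         2.76486008e+02],
       [ 1.35064283e-03,  2.71420027e-01, -9.62460048e-01,
         4.24580488e+02],
       [ 0.00000000e+00,  0.00000000e+00,  0.00000000e+00,
         1.00000000e+00]])}
[391.59445487 279.50709285]
[392.55304135 238.31202175]
[392.41629097 317.69041401]
[389.41346576 351.37079783]
```

View pics/w5b.png

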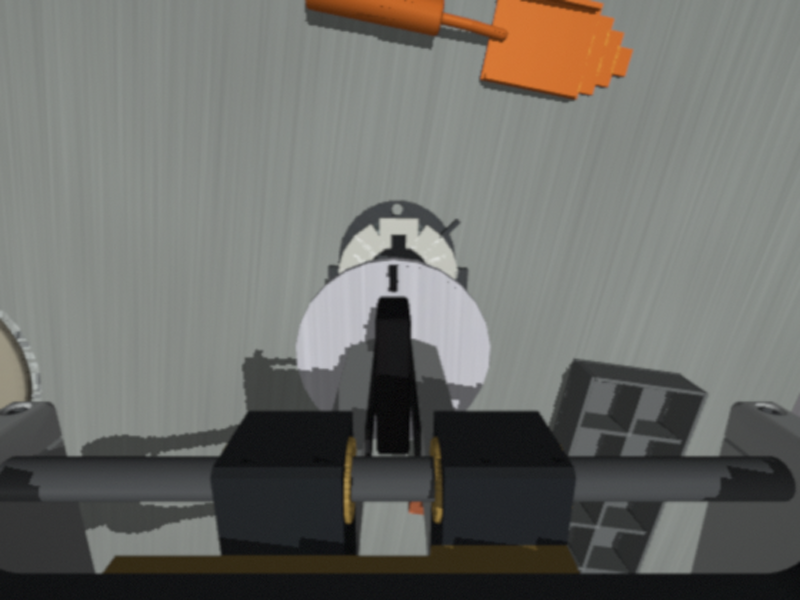

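The slot end at (399,236) and the lock marks at (333,272) and (463,272) put the jar axis at x≈398. The bar is at x≈393, so I shift about 4 mm in tool z. Then I lower until the wand is in the mouth and compare again from close by.

>>> move_arm --pt "0.06 0 0.016 0" --pt "0.12 0 0 0" --pt "0.12 0 0 0" --pt "0.1 0 0 0" --pt "0.06 0 0 0"

```text
time: 12.1
ee_pos: [480.9, 199.3, 326.6]
orientation: [-0.057, 0.706, 0.056, 0.704]
wrist_force: [0.1, -0.4, -1.6]
opening: 14.1
```

>>> move_arm --pt "0 0 0 0" --pt "0 0 0 0" --pt "0 0 0 0"

```text
time: 12.4
ee_pos: [482.2, 199.7, 329.9]
orientation: [-0.056, 0.704, 0.056, 0.706]
wrist_force: [0.6, -1.1, -1.1]
opening: 13.8
```

```bash
python3 - <<'E'
from h import *
s=bot.read_state();print(s["time"],s["ee_pos"],s["wrist_force"])
im={n:viewer.capture(n) for n in("wrist","scene","top")}
for n in im:cv2.imwrite(f"pics/{n}6.png",im[n])
x,y,z=s["ee_pos"];Y=np.array([-.158,.987,0])
for n in im:
    c=viewer.calibration(n);print(n,"lid",proj(c,[x,y,z-204.5]),"jar",proj(c,[478.5,198.6,90]))
w=cv2.resize(im["wrist"][130:280,175:375],(400,300),interpolation=cv2.INTER_CUBIC)
j=proj(viewer.calibration("scene"),[x,y,100]).astype(int);t=proj(viewer.calibration("top"),[x,y,100]).astype(int);print(j,t)
q=lambda a,p:cv2.resize(a[p[1]-40:p[1]+35,p[0]-50:p[0]+50],(400,300),interpolation=cv2.INTER_CUBIC)
o=np.vstack([np.hstack([w,q(im["scene"],j)]),np.hstack([q(im["top"],t),np.zeros((300,400,3),np.uint8)])]);cv2.imwrite("pics/c6.png",o)
E
```

```text
12.4 [482.15061526 199.67685129 329.87773265] [ 0.5809638  -1.14344027 -1.06895248]
wrist lid [272.37460883 246.05239433] jar [267.78993502 228.99846705]
scene lid [349.56687361 158.80329465] jar [346.90820535 166.89814153]
top lid [190.85877459 238.75081659] jar [194.42187572 241.97179226]
[348 165] [193 239]
```

View pics/c6.png

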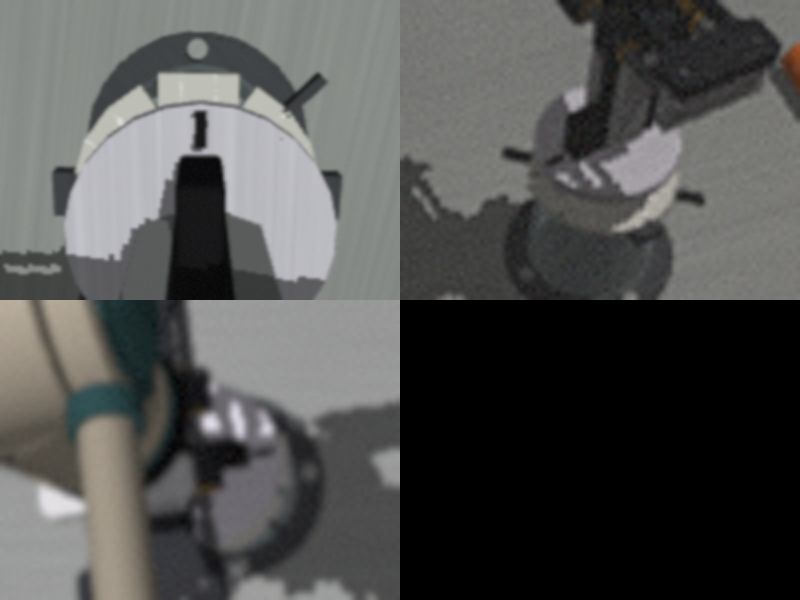

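```bash
python3 - <<'E'
from h import *
c=viewer.calibration("wrist");s=bot.read_state();M=R.from_quat(s["orientation"]).as_matrix();t=s["ee_pos"]
L=lambda u,v,z:(M.T@(ray(c,u,v,z)-t))[1:].round(2)
zl=t[2]-204.5
o=lambda X,Y:(175+X/2,130+Y/2)
print("disc front edge",L(*o(201,103),zl),"->centre y",L(*o(201,103),zl)[0]-46,"left/right",L(*o(66,225),zl),L(*o(336,225),zl))
print("collar front",L(*o(199.5,73),90),"->centre y",L(*o(199.5,73),90)[0]-48, "hid corner l/r",L(*o(157,75),90),L(*o(242,75),90))
print("lock blocks",L(*o(53,170),90),L(*o(341,172),90),"fin",L(*o(322,78),90),L(*o(290,108),90))
print("yaw",np.degrees(np.arctan2(M[1,2],M[0,2])))
c=viewer.calibration("scene")
a=np.array([348-50,165-40]);S=lambda X,Y,z:ray(c,a[0]+(X-400)/4,a[1]+Y/4,z)
f1,f2=S(505,153,87.5),S(703,201,87.5);print("scene fins",f1,f2,(f1+f2)/2,np.linalg.norm(f1-f2),np.degrees(np.arctan2(*(f1-f2)[1::-1]))%180)
E
```

```text
disc front edge [43.95  1.89] ->centre y -2.049999999999997 left/right [  2.57 -43.39] [ 2.38 47.24]
collar front [48.69  1.45] ->centre y 0.6899999999999977 hid corner l/r [ 47.97 -14.36] [47.93 17.27]
lock blocks [ 11.1  -55.52] [10.09 56.57] fin [46.78 47.13] [35.44 35.65]
yaw 9.117429815942378
scene fins [445.85999208 148.91241001  87.5       ] [524.67831359 253.2296495   87.5       ] [485.26915284 201.07102975  87.5       ] 130.7456089509426 52.92662889911611
```

```bash
python3 - <<'E'
from h import *
a=cv2.imread("pics/wrist6.png")[135:235,190:350]; cv2.imwrite("pics/c7.png",cv2.resize(a,(800,500),interpolation=cv2.INTER_CUBIC))
E
```

```text
(no output)
```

View pics/c7.png

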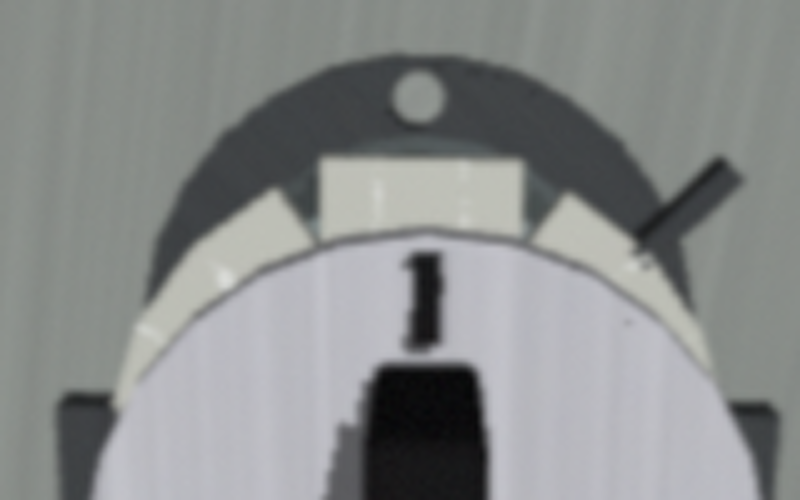

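Wrist close-up: the collar block is centred at x≈422 and the lid mark at 425. The block's edge is horizontal, so the angle is aligned. Relative to the lid, the jar axis is about +2.5 mm in tool y and −1 mm in tool z. I'll correct and descend gently.

>>> move_arm --pt "0 0.01 -0.004 0" --pt "0.02 0 0 0" --pt "0.02 0 0 0" --pt "0.016 0 0 0" --pt "0 0 0 0"

```text
time: 13.05
ee_pos: [479.9, 201.8, 313.7]
orientation: [-0.056, 0.706, 0.056, 0.704]
wrist_force: [-0.0, 0.9, -1.5]
opening: 13.6
```

>>> move_arm --pt "0.012 0 0 0" --pt "0 0 0 0" --pt "0 0 0 0"

```text
time: 13.35
ee_pos: [480.3, 201.8, 311.6]
orientation: [-0.056, 0.705, 0.056, 0.705]
wrist_force: [-0.1, -0.1, -1.7]
opening: 13.6
```

Plug and pin are in with no contact force. Continuing down.

>>> move_arm --pt "0.014 0 0 0" --pt "0.014 0 0 0" --pt "0 0 0 0" --pt "0 0 0 0"

```text
time: 13.75
ee_pos: [480.2, 201.8, 304.5]
orientation: [-0.056, 0.705, 0.056, 0.705]
wrist_force: [0.2, -0.1, -1.0]
opening: 13.4
```

>>> move_arm --pt "0.006 0 0 0" --pt "0 0 0 0" --pt "0 0 0 0"

```text
time: 14.05
ee_pos: [480.2, 201.9, 303.2]
orientation: [-0.056, 0.705, 0.056, 0.705]
wrist_force: [1.2, -0.1, -1.8]
opening: 13.8
```

>>> move_arm --pt "0.004 0 0 0" --pt "0 0 0 0" --pt "0 0 0 0"

```text
time: 14.35
ee_pos: [480.3, 201.9, 302.5]
orientation: [-0.056, 0.705, 0.056, 0.705]
wrist_force: [-1.2, 1.1, 2.5]
opening: 13.9
```

>>> move_arm --pt "0.003 0 0 0" --pt "0 0 0 0" --pt "0 0 0 0"

```text
time: 14.65
ee_pos: [480.3, 201.9, 302.5]
orientation: [-0.056, 0.705, 0.056, 0.705]
wrist_force: [-2.3, -0.5, 7.5]
opening: 13.9
```

>>> move_arm --pt "0 0 0.0006 0.5" --pt "0 0 0.0006 0.5" --pt "0 0 0.0006 0.5" --pt "0 0 0.0006 0.5" --pt "0 0 0.0006 0.5"

```text
time: 15.15
ee_pos: [481.3, 201.6, 302.5]
orientation: [0.015, 0.706, -0.015, 0.708]
wrist_force: [0.3, -1.8, 6.4]
opening: 13.9
```

>>> move_arm --pt "0 0 0.0004 0.7" --pt "0 0 0.0004 0.7" --pt "0 0 0.0004 0.7" --pt "0 0 0.0004 0.7" --pt "0 0 0.0004 0.7"

```text
time: 15.65
ee_pos: [481.8, 201.5, 302.5]
orientation: [0.113, 0.697, -0.114, 0.699]
wrist_force: [-0.2, -1.8, 7.2]
opening: 13.9
```

>>> move_arm --pt "0 0 0.0004 0.7" --pt "0 0 0.0004 0.7" --pt "0 0 0.0004 0.7" --pt "0 0 0.0004 0.7" --pt "0 0 0.0004 0.7"

```text
time: 16.15
ee_pos: [482.2, 201.3, 302.5]
orientation: [0.21, 0.675, -0.21, 0.676]
wrist_force: [-0.6, -0.9, 6.7]
opening: 13.7
```

>>> move_arm --pt "0 0 0 0.35" --pt "0 0 0 0" --pt "0 0 0 0" --pt "0 0 0 0"

```text
time: 16.55
ee_pos: [482.2, 201.3, 302.5]
orientation: [0.219, 0.672, -0.219, 0.673]
wrist_force: [-0.7, -2.4, 6.3]
opening: 13.6
```

```bash
python3 - <<'E'
from h import *
s=bot.read_state();M=R.from_quat(s["orientation"]).as_matrix();print(s["time"],s["ee_pos"],s["wrist_force"],s["torque"],M[2].round(3),np.degrees(np.arctan2(M[1,1],M[0,1])))
im={n:viewer.capture(n) for n in("wrist","scene")}
for n in im:cv2.imwrite(f"pics/{n}8.png",im[n])
q=cv2.resize(im["scene"][115:225,285:415],(394,333),interpolation=cv2.INTER_CUBIC)
w=cv2.resize(im["wrist"][110:295,165:385],(396,333),interpolation=cv2.INTER_CUBIC)
cv2.imwrite("pics/c8.png",np.hstack([w,q]))
E
```

```text
16.55 [482.1871103  201.27550594 302.52719468] [-0.66999975 -2.4348151   6.2847032 ] [-0.36901523  0.48668175  0.00395149] [-1.     0.     0.002] 53.98208330735389
```

View pics/c8.png

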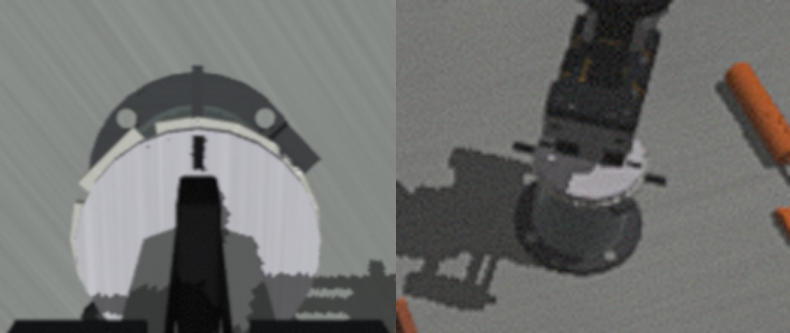

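The fin at (197,70), the disc mark (199,150) and the bar all line up, and the lid sits flush on the collar. I'll check the bystanders haven't moved before handing in.

```bash
python3 - <<'E'
from h import *
a=cv2.imread("pics/scene0.png");b=cv2.imread("pics/scene8.png")
c=viewer.calibration("scene")
def sh(n,x,y,w,h):
    T=a[y+4:y+h-4,x+4:x+w-4];r=cv2.matchTemplate(b[y-4:y+h+4,x-4:x+w+4],T,cv2.TM_CCOEFF_NORMED);m=cv2.minMaxLoc(r);print(n,np.array(m[3])-8,round(m[1],3))
sh("small",255,210,48,45);sh("tall body",168,222,45,32);sh("tray",225,250,155,98);sh("trowel",390,132,65,90);sh("switch",102,218,32,40);sh("green",115,242,48,48);sh("blue",220,150,55,60)
E
```

```text
small [0 0] 0.986
tall body [1 0] 0.694
tray [0 0] 0.989
trowel [0 0] 0.99
switch [0 0] 0.979
green [0 0] 0.981
blue [0 0] 0.837
```

```bash
python3 -c "
from h import *
print(bot.sign_off())"
```

```text
the job is handed in; nothing more can be done
None
```

The job is handed in: the lid is fitted in the jar collar, turned half-way, and still held in the gripper, at about 16.7 s of robot time.

- **Dip:** I took the lid by its bar out of the tall pot and put the wand tip into the small pot. It reached about z 17–18, roughly 32 mm below the rim, with no contact force. I judged this from the arm's position and did not view a picture of the tip inside the pot.
- **Fit and twist:** The lid went in along the slots without jamming and came to rest flush, with the arm pressing down at about 8 N. I then turned it 45° clockwise.
- **Final checks:** The bar lies at 54.0°. The fins measured 53.9° in the top view and 52.9° in the scene view, so it is within about 1°. In the last wrist picture the fin, the disc mark and the bar line up.
- **Bystanders:** The scene-camera comparison showed no shift of the small pot, tray, trowel, switch, green lid or blue pot. The blue pot's match was weaker (0.84).
- **Less certain:** The tall pot's match was weak (0.69, 1 px shift), most likely because the lid and its shadow are gone. The pink lid was not compared.
- **Disagreement:** The scene and top cameras differed by about 4–7 mm on absolute positions. I relied on close-up wrist views of the lid against the collar for the fit.

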